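# Unlock a sample chamber with its key and hold the sprung lid at the flag

### The arm

A 6-joint arm with a two-finger parallel gripper is mounted at the origin on the work surface. World frame = base frame: x ahead of the robot, y to its left, z up, the work surface at z = 0. Lengths are in m, angles in rad, forces in N, time in s.
With the tool pointing down it reaches from about 0.275 to 0.825 m from the base axis. Payload 4.9 kg.
Tool frame: the origin (TCP) lies midway between the tips of the shut fingers; the grasp point (between the pads) lies 19 mm behind it; z points along the fingers, y is the line along which they close (so a half turn about z gives the same grasp; the last joint's range is limited). The gripper opens to 85 mm and grips with 20 to 120 N. Pads are 22 mm wide; open, the fingers measure 114 mm over their backs; the gripper's body (76 mm by 85 mm) begins 54 mm behind the grasp point. The pads swing forward as they close: fully open they stand 13 mm farther back than shut.
Start: joints at [1.086, 0.326, -0.193, 1.052, 0, 1.437], TCP at [0.189, 0.517, 0.231] pointing down, gripper open.
Joint ranges: [-2.65, 2.65], [-0.97, 1.79], [-1.3, 1.35], [-1.93, 2.1], [-1.47, 1.37], [-3.14, 3.14]. Speed limits (rad/s): [2.57, 2.57, 3.14, 3.14, 3.14, 3.14].

### API

Orientations are given as a unit quaternion [x, y, z, w].
In Python, from rig import manip, camera, ticket gives the robot as it stands.
- The arm moves only by the tool servo_tool, never from a script. Its argument "increments" is a list of rows, each a list of 7 numbers: the shift along the tool's x, y, z in m, then the turn, a rotation vector about the tool's x, y, z in rad, then the finger opening in m, from 0 to 0.0854. In form: [[x, y, z, rx, ry, rz, gripper], ...]. A call has 1 to 12 rows; each row is the pose to reach, as a shift and turn from the pose commanded when the call began, along the tool's axes at that moment; what a row does not reach only later rows make up. A row lasts 1/10 s, in which the tool goes at most 50 mm and 8.59 degrees, less where a joint would pass 70% of its speed; a pose out of reach is approached as far as the arm can. A call with a gripper value outside its range is refused whole. The fingers move at their own pace and stop on an object; "force" is the grip in N (left out, the last holds). Time passes only in rows, so rows that repeat a pose let the fingers close. It gives the time, the measured TCP pose, the force, the opening and the grip force at its end, in the units of the state.
- manip.observe(): the state, without advancing time (a new reading comes with each control period).
- camera(name): name is "scene" or "top"; returns a dict with "image" (400x640x3 uint8, red, green, blue), "fx", "fy", "cx", "cy" (pixels), "dist_coeffs" ([k1, k2, p1, p2, k3] as OpenCV has them; the pictures are not rectified), "extrinsics" (4x4, takes a point from world to camera coordinates). Camera axes: x right, y down, z forward; pixel columns grow to the right and rows downward; lengths in m; the calibration is good to about 2 mm. A picture is of the moment at which its call begins. There is no depth.
- ticket.sign_off(): hands the job in; it is judged then, once.
The state is a dict: "time": time; "joints": joint angles; "dq": joint speeds; "effort": joint torques, N m; "tool_pos": TCP position; "tool_rot": TCP orientation; "force": force on the tool from outside, world axes, zero at the start; "torque": the same for the moment, N m; "width": opening from 0.0 (shut) to 1.0 (fully open); "grasp_force": force on a finger pad.
Only numpy, scipy, OpenCV 4.12 (cv2) and the standard library are available. Lean on these libraries where they do the work, as an engineer would, in place of code of your own. Each camera call takes 0.05 s, during which the arm holds its last target. There are 200 camera calls.

### The job

Take the yellow key from its block and with it turn the brass slotted screw on the sample chamber a quarter turn anticlockwise, so that its red tongue clears the lid, then put the key back in its block and let go of it. After that lift the chamber's sprung lid by its black handle until the lid lies at the angle marked by the orange flag on the arc scale (white pointer beside the flag), and hold it still there: finish while still holding the handle. Leave the flag and everything else on the bench where they are, and never touch the screw with the gripper itself.

Things in the scene. Friction and masses are not known exactly. Their poses are not given: they have to be found in the camera images.
- case: Cream sample chamber, 200 x 200 x 90 mm, fixed. Origin: centre of its underside; +x points to the hinge side, away from the robot. A flat grey lid 190 x 200 x 10 mm covers it (top at z 100 mm when shut). A steel arc scale stands beside its +y face (y 115 to 132 mm), up to 240 mm high. A bracket with the screw sticks out of its front (-x).
- lid_angle (a joint): Lid angle in rad: 0 shut, grows as the front edge rises, stop at 1.3. The spring pulls it shut: 0.35 N m plus 0.7 N m per rad, plus the lid's weight (0.28 kg), in all 4 to 8 N on the handle. Let go, it falls shut. It cannot be lifted while the red tongue lies over its edge.
- lid_handle (a point): Middle of the round bar of the black bow handle on the lid near its front edge. Bar 10 mm thick, 90 mm long between two legs, parallel to the hinge (lid's y). Bar centre 35 mm above the lid's top face; in the lid's own axes 165 mm in front of the hinge axis, 40 mm above it, 20 mm to the +y side. The bar can turn between the fingers.
- lid: The lid. Origin on the hinge axis, in the middle of its width (case frame: x 90, y 0, z 95 mm); the lid lies along its -x; its y is the hinge axis, parallel to the case's y. Its x is parallel to the flag's x when the lid is at the marked angle.
- lid_pointer (a point): Tip of the small white pointer on the lid's +y edge, 150 mm from the hinge axis, in the lid's mid-plane.
- flag_angle (a joint): Angle in rad at which the orange flag is set on the arc scale, on the same axis and with the same zero as the lid angle: the marked angle that the lid must be held at (0.45 to 0.85). Leave it as set.
- flag: Orange flag on the arc scale (about 45 mm long, 12 mm thick, 16 mm high). The origin lies on the hinge axis; the flag itself lies 135 to 185 mm along its -x, 126 mm along its +y.
- flag_tip (a point): The point of the flag beside the arc, 150 mm from the hinge axis: the lid's white pointer comes beside it at the marked angle.
- screw_turn (a joint): Turn of the captive quarter-turn screw in rad: 0 locked, grows anticlockwise seen from above, hard stop at 2.0. Starts at 0 to 0.25; friction 0.06 N m, stays where left. Clear of the lid from about 1.2.
- screw: Brass slotted screw head, 36 mm wide, axis vertical, at the chamber's front (case frame x -122, y -60 mm). Origin: on its axis at the slot's floor (z 110.5 mm). Slot along its own x, open at both ends, 9 mm wide and deep. A red tongue below it points along its +x, 38 mm from the axis; at 0 it lies over the lid's edge, 22 mm from the axis.
- key: Flat key, stands upright in its block. Origin: centre of the blade's bottom edge, z up along the key. Steel blade 26 mm (its x) x 4 mm (its y), from z 0 to 38 mm; yellow square handle 30 x 30 mm from z 38 to 108 mm. 0.12 kg.
- holder: Grey key block 64 x 64 x 46 mm, fixed, on either side of the chamber. Origin: centre of its underside. In its top a slot 34 mm (its x) x 12 mm (its y), 42 mm deep. The key stands in it with its blade in the slot and its handle's underside on the block's top: key origin 8 mm above the bench.
- sample_box: flat pale-blue sample box 70 x 70 x 22 mm (bystander); origin: centre of its underside. Leave it alone.
- mouse: grey computer mouse 110 x 60 x 31 mm (bystander); origin: centre of its underside. Leave it alone.
- positioner: black probe positioner block about 60 x 55 x 85 mm with a thin brass arm (bystander); origin: centre of its underside. Leave it alone.
- bottle: brown glass bottle 52 mm wide, 110 mm tall (bystander); origin: centre of its underside. Leave it alone.
- dish: shallow white dish 90 mm wide, 18 mm tall (bystander); origin: centre of its underside. Leave it alone.
- jar: white jar with blue cap, 56 mm wide, 50 mm tall (bystander); origin: centre of its underside. Leave it alone.
Not all that is in view belongs to the job. What is shaped like the holder but pink is not meant. Leave any purple look-alike of the key alone.

How it is judged:
By the outcome, as a careful person would: the job done as asked, in the order asked, and still so for the second after the job is handed in, while the arm keeps its last pose, push and grip.
It also fails if it takes over 72 s, if anything falls off the work surface, if the arm or the gripper's body presses on something with over 40 N, if the wrist force passes 120 N, or if a joint passes its speed limit or range.

## Working session

There is one attempt and no reset: what is moved stays moved. The work goes in short steps, Python scripts to look and compute and a tool call to move; the robot and the scene stay as the last step left them, time stands still between calls to the robot, and variables do not carry over. Pictures are saved under pics/ and viewed, at most 12 in all, crops included, and the job is handed in when it is done.

Besides the shell and the picture viewer there is one more tool, called by a JSON object that holds its "op" and its "data", one argument or row to a line. servo_tool: Moves the arm, as the interface text tells. Its arguments: {"type":"object","properties":{"increments":{"type":"array","items":{"type":"array","items":{"type":"number"}}},"force":{"type":"number"}},"required":["increments"]}

```bash
mkdir -p pics
cat > h.py <<'E'
import numpy as np, cv2
from rig import manip, camera
from scipy.spatial.transform import Rotation as R
def K(c): return np.array([[c['fx'],0,c['cx']],[0,c['fy'],c['cy']],[0,0,1.]])
def ray(c,uv):
    p=cv2.undistortPoints(np.array([[uv]],float),K(c),np.array(c['dist_coeffs'],float))[0,0]
    E=np.array(c['extrinsics']); Rm=E[:3,:3]; o=-Rm.T@E[:3,3]; d=Rm.T@np.array([p[0],p[1],1]); return o,d/np.linalg.norm(d)
def onz(c,uv,z):
    o,d=ray(c,uv); return o+d*(z-o[2])/d[2]
def proj(c,P):
    E=np.array(c['extrinsics']); P=np.atleast_2d(np.array(P,float))
    return cv2.projectPoints(P,cv2.Rodrigues(E[:3,:3])[0],E[:3,3],K(c),np.array(c['dist_coeffs'],float))[0][:,0]
def two(c1,u1,c2,u2):
    o1,d1=ray(c1,u1);o2,d2=ray(c2,u2)
    A=np.c_[d1,-d2]; s=np.linalg.lstsq(A,o2-o1,rcond=None)[0]
    a,b=o1+s[0]*d1,o2+s[1]*d2; return (a+b)/2,np.linalg.norm(a-b)
def save(im,n): cv2.imwrite('pics/'+n,im[...,::-1])
def tool(): s=manip.observe(); return np.array(s['tool_pos']),R.from_quat(s['tool_rot'])
E
python3 - <<'E'
from h import *
for n in('scene','top'):
    c=camera(n); save(c['image'],n+'0.png'); np.save(n+'0.npy',c,allow_pickle=True)
    o,d=ray(c,(320,200)); print(n,o,d,c['fx'])
s=manip.observe();print(s)
E
```

```text
scene [1.12962695 0.79131392 0.88962158] [-0.46024752 -0.63417447 -0.62128493] 413.83458166152974
top [ 0.31290765 -0.0242218   1.40725208] [ 0.14940025 -0.02013603 -0.98857175] 382.81225133531996
{'time': 0.1, 'joints': array([ 1.08579753e+00,  3.26881334e-01, -1.93482856e-01,  1.05199527e+00,
        3.03267414e-05,  1.43659090e+00]), 'dq': array([ 0.00112063, -0.00238429,  0.00184843,  0.00200645,  0.00020675,
       -0.00091024]), 'effort': array([ 6.54675587e-04, -4.44239902e+01,  2.63038480e+01,  7.84584379e-03,
       -3.89727427e-05, -1.14967854e-06]), 'tool_pos': array([0.18874332, 0.51604899, 0.23057422]), 'tool_rot': array([ 1.74498708e-01,  9.84657093e-01, -7.39784770e-04, -2.52569193e-04]), 'force': array([ 0.01041865, -0.29370681,  0.96457075]), 'torque': array([-0.02570163, -0.0262683 , -0.03946741]), 'grasp_force': 0.0, 'width': 0.998338491319325}
```

View pics/scene0.png

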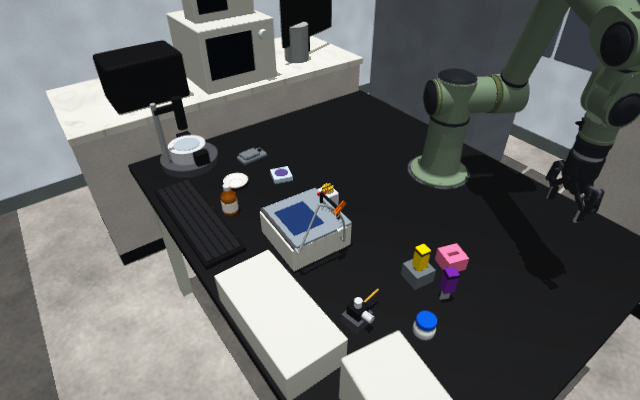

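View pics/top0.png

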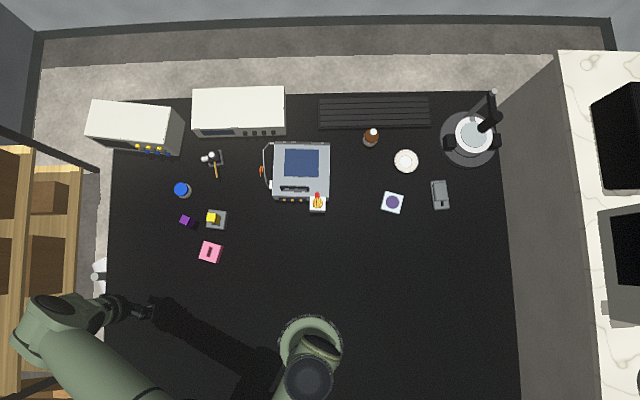

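Candidates for the key are the yellow one in the grey block (scene 421,257; top 211,217) and the purple look-alike (scene 450,280; top 187,220). Candidates for the block are the grey one (top 216,219) and the pink decoy (top 209,252). I choose yellow and grey. The chamber is at top (301,172), with the screw and red tongue at top (317,200) and the flag at scene (340,209).

Run:
```python
from h import *
t=camera('top')['image'];s=camera('scene')['image']
r=lambda im,x,y,w,h,W,H:cv2.resize(im[y:y+h,x:x+w],(W,H),interpolation=cv2.INTER_CUBIC)
a=np.hstack([r(t,255,135,80,80,400,400),r(t,170,200,80,80,400,400)])
b=np.hstack([r(s,255,175,100,50,400,200),r(s,395,235,80,40,400,200)])
save(np.vstack([a,b]),'crop1.png')
```

```text
(no output)
```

View pics/crop1.png

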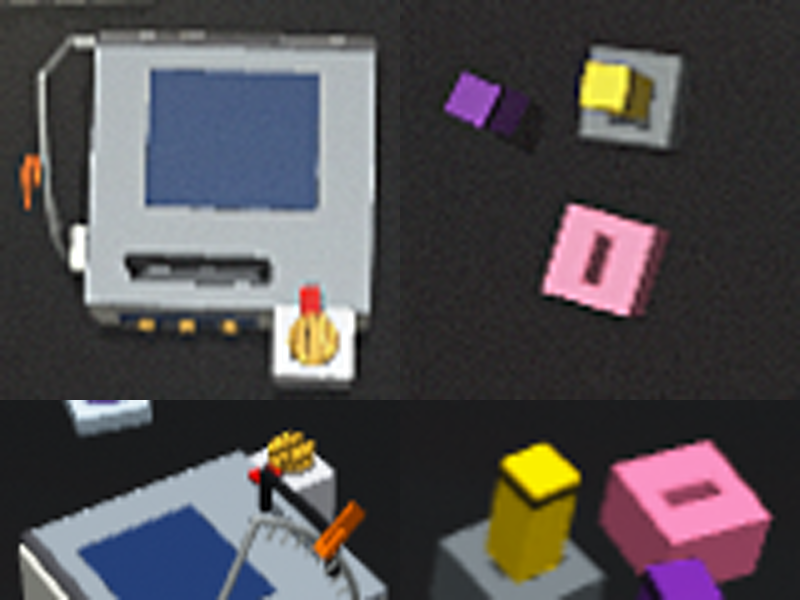

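The crop confirms the choice: the yellow key stands in the grey block, and the pink block is empty. The chamber is turned by only a few degrees, its red tongue lies over the lid, and the screw slot runs roughly along the chamber's x.

```bash
cat > meas.py <<'E'
from h import *
def avg(n,k=3):
    c=camera(n); c['image']=np.mean([c['image']]+[camera(n)['image'] for _ in range(k-1)],0).astype(np.uint8); return c
def hsv(c): return cv2.cvtColor(c['image'],cv2.COLOR_RGB2HSV)
def blob(c,lo,hi,box):
    m=cv2.inRange(hsv(c),lo,hi); z=np.zeros_like(m); x,y,w,h=box; z[y:y+h,x:x+w]=m[y:y+h,x:x+w]
    n,l,st,ce=cv2.connectedComponentsWithStats(z); i=1+st[1:,4].argmax()
    q=np.argwhere(l==i)[:,::-1].astype(float); return q,ce[i],st[i]
E
python3 - <<'E'
from meas import *
T=avg('top');S=avg('scene')
np.save('TS.npy',[T,S],allow_pickle=True)
# key top face (bright)
q,ct,st=blob(T,(22,120,150),(34,255,255),(195,200,35,35)); print('key top T',ct,st)
pts=np.array([onz(T,p,.116)[:2] for p in q]);print(' on z.116',pts.mean(0),cv2.minAreaRect((pts*1000).astype(np.float32)))
q2,cs,st=blob(S,(22,150,190),(34,255,255),(405,235,40,40)); print('S',cs,st,onz(S,cs,.116))
print(two(T,ct,S,cs))
# holder
q,ch,st=blob(T,(80,10,70),(120,90,160),(195,200,40,40)); pts=np.array([onz(T,p,.046)[:2] for p in q]);print('holder',st,cv2.minAreaRect((pts*1000).astype(np.float32)))
# blue window
q,cb,st=blob(T,(100,80,60),(125,255,200),(275,140,55,45)); pts=np.array([onz(T,p,.1)[:2] for p in q]);print('blue',st,cv2.minAreaRect((pts*1000).astype(np.float32)))
# lid
q,cl,st=blob(T,(90,0,120),(125,70,255),(262,135,75,65)); pts=np.array([onz(T,p,.1)[:2] for p in q]);print('lid',st,cv2.minAreaRect((pts*1000).astype(np.float32)))
g=cv2.cvtColor(T['image'],cv2.COLOR_RGB2GRAY)
for r in(150,160,170,180,190): print(r,g[r,266:282],g[r,324:336])
# screw
for n,c,b in(('T',T,(305,190,30,25)),('S',S,(315,175,30,25))):
    q,ce,st=blob(c,(12,80,120),(30,255,255),b); print('screw',n,ce,st,onz(c,ce,.1195))
    q,ce,st=blob(c,(5,170,120),(14,255,255),(255,160,20,25) if n=='T' else (325,195,30,30)); print('flag',n,ce,st)
E
```

```text
key top T [210.45679012 216.87654321] [206 212  10  10  81]
 on z.116 [0.46023972 0.32429176] ((460.1664123535156, 324.43115234375), (31.31707191467285, 30.205358505249023), 79.17017364501953)
S [422.59782609 248.56521739] [416 244  15  10  92] [0.46052609 0.3273854  0.116     ]
(array([0.45976042, 0.32559353, 0.11418175]), np.float64(0.0021040536035152354))
holder [206 210  20  20 115] ((459.1328430175781, 324.5355529785156), (66.30363464355469, 65.2430191040039), 82.825439453125)
blue [284 149  35  28 902] ((645.1544799804688, 11.921642303466797), (118.15480041503906, 97.07887268066406), 85.76956176757812)
lid [ 272  144   58   56 1860] ((614.7373046875, 13.774490356445312), (198.6121368408203, 197.31813049316406), 87.98474884033203)
150 [ 52  57  57  57  59  58  48  47 208 186 183 181 182 181 180 182] [180 180 181 180 188 204  37  41  47  46  47  48]
160 [ 51  54  53  50  53  51  39 119 198 187 183 182 183 184 183 183] [182 182 183 182 188 201  22  43  47  49  45  45]
170 [ 46  53  48  52  50  38  49 210 186 183 183 182 184 182 184 185] [184 184 183 182 192 219  23  43  48  47  47  49]
180 [105  55  43 130 233 214 155 192 187 185 186 187 185 184 184 186] [187 186 185 188 192 134  31  45  46  47  47  47]
190 [ 47  47  41  26  19  45 217 189 184 186 184 186 189 193 196  65] [186 186 187 192 196  71  39  46  48  45  48  47]
screw T [317.2804878  202.45121951] [313 197  10  11  82] [ 0.49936146 -0.04095571  0.1195    ]
flag T [260.54166667 169.66666667] [259 166   4  11  24]
screw S [327.14492754 187.60869565] [322 183  11  10  69] [ 0.50461102 -0.03174921  0.1195    ]
flag S [339.22222222 207.0952381 ] [334 201  12  13  63]
```

Run:
```python
from meas import *
T,S=np.load('TS.npy',allow_pickle=True)
g=cv2.cvtColor(T['image'],cv2.COLOR_RGB2GRAY).astype(float)
def cross(v,th=115): # first index where v exceeds th, subpixel
    i=np.argmax(v>th); return i-1+(th-v[i-1])/(v[i]-v[i-1])
L=[];Rr=[];B=[]
for r in range(148,196):
    if r<174 or r>188: L.append((270+cross(g[r,270:290]) if r<188 else 268+cross(g[r,268:290]),r))
    if r<192: Rr.append((336-cross(g[r,336:310:-1]),r))
for u in range(280,325): B.append((u,138+cross(g[138:150,u])))
def fit(P,z):
    w=np.array([onz(T,p,z)[:2] for p in P]).astype(np.float32)
    vx,vy,x,y=cv2.fitLine(w,cv2.DIST_HUBER,0,.002,.002).ravel(); 
    d=np.array([vx,vy]); res=(w-[x,y])@[-vy,vx]; return np.array([x,y]),d,np.std(res)
f={k:fit(P,.1) for k,P in(('L',L),('R',Rr),('B',B))}
for k,(p,d,s) in f.items(): print(k,p,np.degrees(np.arctan2(d[1],d[0])),s)
a=[np.arctan(f['L'][1][1]/f['L'][1][0]),np.arctan(f['R'][1][1]/f['R'][1][0]),np.arctan(-f['B'][1][0]/f['B'][1][1])]
th=np.mean(a);print('yaw',np.degrees(a))
ex=np.array([np.cos(th),np.sin(th)]);ey=np.array([-ex[1],ex[0]])
l,r,b=f['L'][0]@ey,f['R'][0]@ey,f['B'][0]@ex
print('width',l-r); C=ex*(b-.09)+ey*(l+r)/2; print('case',C,'back at',b)
W=lambda x,y,z: np.r_[C+ex*x+ey*y,z]
np.savez('case.npz',C=C,th=th)
for n,P in(('screw',W(-.122,-.06,.1195)),('handle',W(-.075,.02,.135)),('h-',W(-.075,-.025,.135)),('h+',W(-.075,.065,.135)),('lidFL',W(-.1,.1,.1)),('lidFR',W(-.1,-.1,.1)),('lidBL',W(.09,.1,.1))):
    print(n,P,'T',proj(T,P),'S',proj(S,P))
r=lambda im,x,y,w,h,k:cv2.resize(im[y:y+h,x:x+w],None,fx=k,fy=k,interpolation=cv2.INTER_CUBIC)
t=r(T['image'],262,140,74,74,8);s=r(S['image'],255,172,100,74,8)
def mk(im,uv,x,y): cv2.drawMarker(im,tuple(int(round(v)) for v in((uv[0]-x+.5)*8,(uv[1]-y+.5)*8)),(0,255,0),0,12,1)
for P in(W(-.122,-.06,.1195),W(-.122,-.06,.11),W(-.075,-.025,.135),W(-.075,.065,.135),W(-.1,.1,.1),W(-.1,-.1,.1),W(.09,.1,.1),W(.09,-.1,.1)): mk(t,proj(T,P)[0],262,140);mk(s,proj(S,P)[0],255,172)
save(np.hstack([t[:,:400-8] if 0 else cv2.resize(t,(340,340)),cv2.resize(s,(459,340))]),'chk.png')
# flag from scene: angles of pixels on plane y=.126..132
q,ce,st=blob(S,(5,170,120),(14,255,255),(325,195,30,30))
for yy in(.120,.126,.132):
    o,d=ray(S,ce); t_=(yy-(o[:2]-C)@ey)/(d[:2]@ey); P=o+d*t_; X=(P[:2]-C)@ex-.09; Z=P[2]-.095; print('flag',yy,X,Z,np.arctan2(Z,-X),np.hypot(X,Z))
qt,ct,_=blob(T,(5,170,120),(14,255,255),(255,160,20,25)); P,e=two(T,ct,S,ce); X=(P[:2]-C)@ex-.09; Y=(P[:2]-C)@ey; print('flag tri',P,e,X,Y,np.arctan2(P[2]-.095,-X))
```

```text
L [0.6419677  0.11128774] -3.2851613 0.00051662547
R [ 0.61525065 -0.08666657] -2.946113 0.0005238721
B [0.7168575  0.00703094] 88.46988 0.0036739823
yaw [-3.2851613 -2.946113  -1.5301168]
width 0.19895852
case [0.6270075  0.01238296] back at 0.71580946
screw [ 0.5024235  -0.04204897  0.1195    ] T [[317.57535946 201.55104095]] S [[325.72857653 185.77764851]]
handle [0.5529867  0.03574797 0.135     ] T [[294.18044416 186.72984969]] S [[327.81062056 200.29702366]]
h- [ 0.5509554  -0.00920616  0.135     ] T [[307.48176506 186.95138284]] S [[319.34847898 192.55186008]]
h+ [0.55501795 0.0807021  0.135     ] T [[280.8951967  186.50964436]] S [[336.69133937 208.42570248]]
lidFL [0.53162324 0.1167949  0.1       ] T [[271.44294962 195.29958444]] S [[350.5123375 221.1289875]]
lidFR [ 0.5225955  -0.08300126  0.1       ] T [[329.18306431 196.276566  ]] S [[312.99037629 186.77951515]]
lidBL [0.7214296  0.10821857 0.1       ] T [[273.4022599  142.52968802]] S [[293.83630723 247.10504909]]
flag 0.12 -0.1327054853057991 0.09721235749895848 0.6322341232905719 0.16450224399914115
flag 0.126 -0.12821399523049626 0.10335851534340143 0.6784740502705501 0.1646870100128054
flag 0.132 -0.12372250515519334 0.10950467318784426 0.7245122119654728 0.1652226731773016
flag tri [0.59828053 0.14165743 0.20162631] 0.003700924645980133 -0.12453294227187506 0.12784600827655504 0.7080880859502156
```

View pics/chk.png

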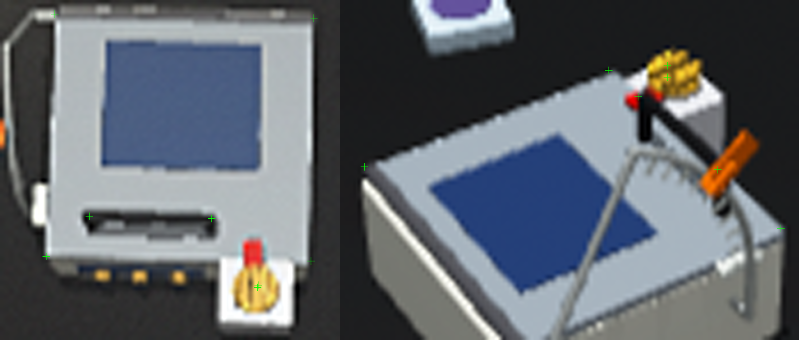

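The overlay shows that the chamber fit is good sideways. It sits 2–3 mm too far in x, because hinge hardware at the back edge biased the line, so I'll take x from the screw itself. Now the first move, to above the key.

```bash
cat > go.py <<'E'
import sys
from h import *
# go.py x y z yaw_of_tool_y : increment in tool axes from measured pose (tool pointing down)
x,y,z,phi=map(float,sys.argv[1:5])
p,Rt=tool()
ty=np.array([np.cos(phi),np.sin(phi),0]);tz=np.array([0,0,-1.]);G=R.from_matrix(np.c_[np.cross(ty,tz),ty,tz])
print('shift',np.round(Rt.inv().apply(np.array([x,y,z])-p),4),'rot',np.round((Rt.inv()*G).as_rotvec(),4),'pos',p)
E
python3 go.py .460 .3245 .17 1.449
python3 - <<'E'
from meas import *
T,S=np.load('TS.npy',allow_pickle=True)
q,ct,st=blob(T,(0,150,120),(6,255,255),(305,185,25,20)); P=onz(T,ct,.104);Q=onz(T,(317.28,202.45),.1195)+[.0007,0,0];d=P-Q
print('tongue',ct,st,P,Q,'ang',np.arctan2(d[1],d[0]),'len',np.hypot(*d[:2]))
E
```

```text
shift [-0.3205 -0.0872  0.0612] rot [-1.00e-04 -0.00e+00 -2.29e-01] pos [0.18899369 0.51650027 0.23124501]
tongue [316.47368421 194.89473684] [315 193   4   5  19] [ 0.52801224 -0.03915238  0.104     ] [ 0.50006569 -0.04095418  0.1195    ] ang 0.0643840446662788 len 0.028004580951883802
```

{"op": "servo_tool", "data": {
  "increments": [
    [-0.04,-0.01,0,0,0,-0.05,0.06],
    [-0.085,-0.022,0,0,0,-0.1,0.055],
    [-0.13,-0.035,0,0,0,-0.15,0.055],
    [-0.175,-0.047,0,0,0,-0.2,0.055],
    [-0.22,-0.06,0,0,0,-0.229,0.055],
    [-0.265,-0.072,0.02,0,0,-0.229,0.055],
    [-0.3,-0.082,0.045,0,0,-0.229,0.055],
    [-0.3205,-0.0872,0.061,0,0,-0.229,0.055],
    [-0.3205,-0.0872,0.061,0,0,-0.229,0.055],
    [-0.3205,-0.0872,0.061,0,0,-0.229,0.055],
    [-0.3205,-0.0872,0.061,0,0,-0.229,0.055]
  ],
  "force": 40
}}

```text
time: 1.6
tool_pos: [0.4597, 0.3253, 0.1711]
tool_rot: [0.06, 0.998, 0.0, 0.0]
force: [-0.5, 0.4, 0.1]
width: 0.644
grasp_force: 0.0
```

```bash
python3 go.py .460 .3248 .070 1.449
python3 - <<'E'
from h import *
s=manip.observe();print(s['time'],s['width'],s['joints'],s['force'])
t=camera('top')['image'];c=camera('scene')['image']
r=lambda im,x,y,w,h:cv2.resize(im[y:y+h,x:x+w],(400,400),interpolation=cv2.INTER_CUBIC)
save(np.hstack([r(t,165,175,90,90),r(c,375,200,100,100)]),'above.png')
E
```

```text
shift [-0.0003 -0.0006  0.1011] rot [0.0009 0.0006 0.0011] pos [0.45966514 0.32534763 0.17113518]
1.6 0.6443187584905409 [ 4.84658199e-01  3.95800722e-01 -2.51218564e-01  9.22818883e-01
  3.88694766e-04  6.05358011e-01] [-0.52915386  0.41877574  0.07553873]
```

View pics/above.png

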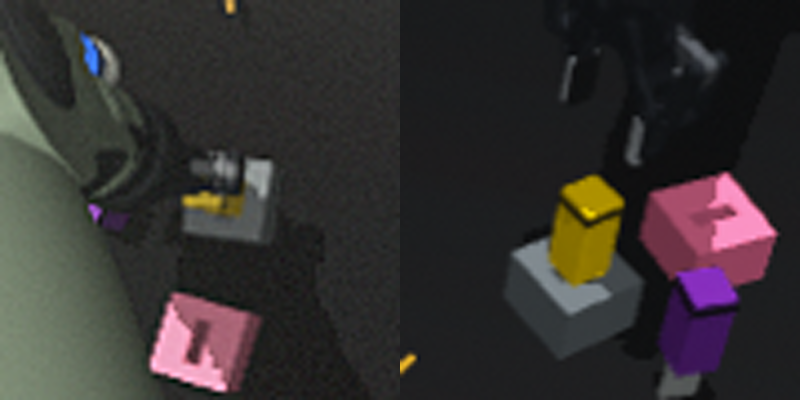

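The picture shows the open fingers above the yellow key (scene crop 590,225), straddling it. The purple one is clear. I'll descend and grip.

{"op": "servo_tool", "data": {
  "increments": [
    [0,-0.0006,0.04,0,0,0,0.055],
    [0,-0.0006,0.075,0,0,0,0.055],
    [0,-0.0006,0.095,0,0,0,0.055],
    [0,-0.0006,0.101,0,0,0,0.055],
    [0,-0.0006,0.101,0,0,0,0.055],
    [0,-0.0006,0.101,0,0,0,0.02],
    [0,-0.0006,0.101,0,0,0,0.02],
    [0,-0.0006,0.101,0,0,0,0.02],
    [0,-0.0006,0.101,0,0,0,0.02],
    [0,-0.0006,0.101,0,0,0,0.02]
  ],
  "force": 50
}}

```text
time: 2.7
tool_pos: [0.4612, 0.3248, 0.0711]
tool_rot: [0.061, 0.998, 0.001, 0.001]
force: [-1.2, -0.6, 6.4]
width: 0.343
grasp_force: 49.7
```

{"op": "servo_tool", "data": {
  "increments": [
    [0,0,-0.02,0,0,0,0.02],
    [0,0,-0.05,0,0,0,0.02],
    [0,0,-0.09,0,0,0,0.02],
    [0,0,-0.13,0,0,0,0.02],
    [0,0,-0.165,0,0,0,0.02],
    [0,0,-0.165,0,0,0,0.02],
    [0,0,-0.165,0,0,0,0.02]
  ]
}}

```text
time: 3.4
tool_pos: [0.4603, 0.324, 0.2351]
tool_rot: [0.061, 0.998, 0.0, 0.001]
force: [-1.0, 0.5, -3.3]
width: 0.345
grasp_force: 49.3
```

Run:
```python
from h import *
C=camera('scene');c=C['image'];p,_=tool()
np.save('lift.npy',[C],allow_pickle=True)
u,v=proj(C,p)[0];print(u,v,p,proj(C,p-[0,0,.065]))
x,y=int(u)-40,int(v)-40
save(cv2.resize(c[y:y+100,x:x+100],(600,600),interpolation=cv2.INTER_CUBIC),'lift.png');print(x,y)
```

```text
429.01166402521596 213.47355503877404 [0.45943229 0.32357968 0.23366538] [[424.91987915 232.89327779]]
389 173
```

View pics/lift.png

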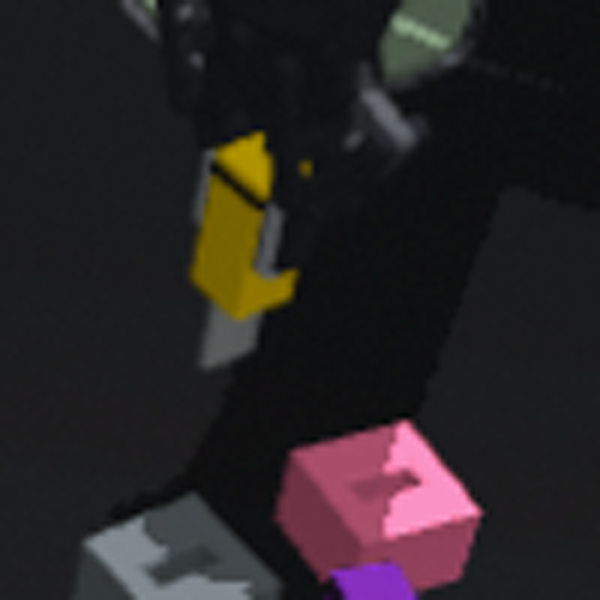

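The picture shows the key held upright. Its blade (bottom edge at crop 200–252, 368–350) is perpendicular to the closing direction, i.e. along tool x. I'll carry it to 25 mm above the screw.

```bash
python3 go.py .4995 -.041 .215 1.635
```

```text
shift [-0.0841 -0.357   0.0188] rot [-0.0005 -0.0008 -0.1861] pos [0.45943229 0.32357968 0.23366538]
```

{"op": "servo_tool", "data": {
  "increments": [
    [-0.003,-0.02,0,0,0,0,0.02],
    [-0.01,-0.055,0,0,0,-0.03,0.02],
    [-0.02,-0.095,0,0,0,-0.06,0.02],
    [-0.03,-0.135,0,0,0,-0.1,0.02],
    [-0.04,-0.175,0,0,0,-0.14,0.02],
    [-0.05,-0.215,0,0,0,-0.186,0.02],
    [-0.06,-0.255,0,0,0,-0.186,0.02],
    [-0.07,-0.295,0,0,0,-0.186,0.02],
    [-0.08,-0.33,0.01,0,0,-0.186,0.02],
    [-0.084,-0.35,0.0185,0,0,-0.186,0.02],
    [-0.084,-0.357,0.0185,0,0,-0.186,0.02],
    [-0.084,-0.357,0.0185,0,0,-0.186,0.02]
  ]
}}

```text
time: 4.65
tool_pos: [0.4987, -0.041, 0.2143]
tool_rot: [-0.031, 1.0, 0.001, -0.002]
force: [-0.7, -0.3, -0.8]
width: 0.35
grasp_force: 49.5
```

{"op": "servo_tool", "data": {
  "increments": [
    [0,0,0,0,0,0,0.02],
    [0,0,0,0,0,0,0.02],
    [0,0,0,0,0,0,0.02]
  ]
}}

```text
time: 4.95
tool_pos: [0.5, -0.0397, 0.216]
tool_rot: [-0.033, 0.999, 0.0, 0.0]
force: [0.1, 0.0, -1.3]
width: 0.343
grasp_force: 49.5
```

```bash
python3 go.py .4995 -.041 .215 1.635
python3 - <<'E'
from meas import *
C=avg('scene',3);T=avg('top',1);c=C['image'];p,Rt=tool()
np.save('hover.npy',[T,C],allow_pickle=True)
xa=Rt.apply([1,0,0]);o=p-[0,0,.063]
print('blade bottom ends pred',proj(C,[o-xa*.013,o+xa*.013]).round(1).tolist(),manip.observe()['joints'],'screw pred',proj(C,[.5005,-.0409,.1195]))
x,y=290,150
save(np.hstack([cv2.resize(c[y:y+60,x:x+60],(480,480),interpolation=cv2.INTER_CUBIC),cv2.resize(T['image'][175:215,300:326],(312,480),interpolation=cv2.INTER_CUBIC)]),'hover.png')
E
```

```text
shift [ 0.0006 -0.0013  0.001 ] rot [-0.      0.0004  0.0017] pos [ 0.50003703 -0.03967675  0.2160359 ]
blade bottom ends pred [[323.5, 178.6], [330.0, 175.5]] [-2.27503188e-01  2.48395792e-01 -3.41383066e-01  9.80643971e-01
  5.31932599e-05 -2.92547485e-01] screw pred [[326.44029448 185.73678995]]
```

View pics/hover.png

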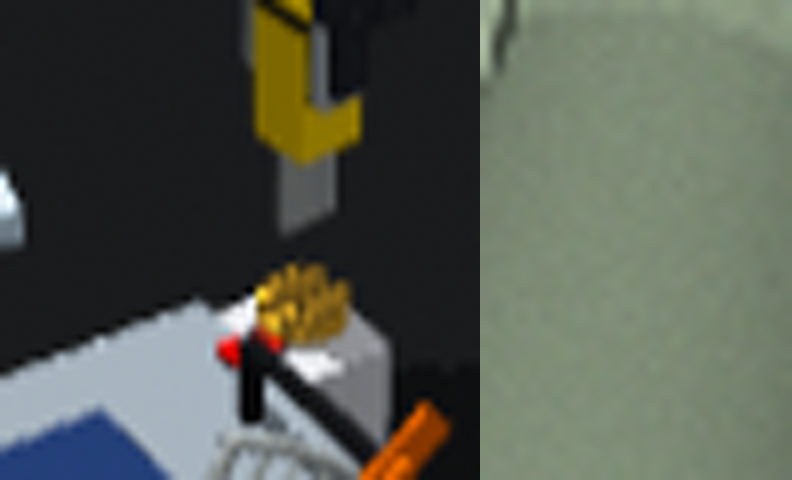

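The hover view shows the blade's bottom edge at scene (324–332, 176–179) right over the brass head, centred at about (327,186). Both sit about 1 px right of their predictions, so the offset between them is within 1 mm. I'll descend gently.

{"op": "servo_tool", "data": {
  "increments": [
    [0.0005,-0.0013,0.01,0,0,0,0.02],
    [0.0005,-0.0013,0.02,0,0,0,0.02],
    [0.0005,-0.0013,0.027,0,0,0,0.02],
    [0.0005,-0.0013,0.031,0,0,0,0.02],
    [0.0005,-0.0013,0.034,0,0,0,0.02],
    [0.0005,-0.0013,0.037,0,0,0,0.02],
    [0.0005,-0.0013,0.038,0,0,0,0.02],
    [0.0005,-0.0013,0.038,0,0,0,0.02]
  ]
}}

```text
time: 5.95
tool_pos: [0.4996, -0.042, 0.1778]
tool_rot: [-0.032, 0.999, -0.0, 0.0]
force: [-0.1, 0.3, -1.2]
width: 0.352
grasp_force: 49.5
```

{"op": "servo_tool", "data": {
  "increments": [
    [0,0.0005,0.003,0,0,0,0.02],
    [0,0.0005,0.003,0,0,-0.1,0.02],
    [0,0.0005,0.003,0,0,-0.2,0.02],
    [0,0.0005,0.003,0,0,-0.3,0.02],
    [0,0.0005,0.003,0,0,-0.4,0.02],
    [0,0.0005,0.003,0,0,-0.5,0.02],
    [0,0.0005,0.003,0,0,-0.5,0.02]
  ]
}}

```text
time: 6.65
tool_pos: [0.4989, -0.0402, 0.1746]
tool_rot: [-0.279, 0.96, 0.002, 0.0]
force: [-2.1, 4.1, -0.8]
width: 0.348
grasp_force: 49.9
```

```bash
python3 -c "
from rig import manip
s=manip.observe();print(s['torque'],s['force'],s['tool_pos'],s['joints'])"
```

```text
[1.18053483 0.37156409 0.02045898] [-2.08072839  4.10157142 -0.79075569] [ 0.49894212 -0.04016334  0.17456503] [-0.22953874  0.28463091 -0.40634426  0.88129274  0.00267978 -0.79411168]
```

{"op": "servo_tool", "data": {
  "increments": [
    [0,0,0,0,0,-0.1,0.02],
    [0,0,0,0,0,-0.2,0.02],
    [0,0,0,0,0,-0.3,0.02],
    [0,0,0,0,0,-0.4,0.02],
    [0,0,0,0,0,-0.5,0.02],
    [0,0,0,0,0,-0.6,0.02],
    [0,0,0,0,0,-0.7,0.02],
    [0,0,0,0,0,-0.8,0.02],
    [0,0,0,0,0,-0.9,0.02],
    [0,0,0,0,0,-1.0,0.02],
    [0,0,0,0,0,-1.1,0.02],
    [0,0,0,0,0,-1.15,0.02]
  ]
}}

```text
time: 7.85
tool_pos: [0.4991, -0.0407, 0.1746]
tool_rot: [0.756, -0.654, -0.001, -0.0]
force: [-0.0, 3.5, -1.3]
width: 0.348
grasp_force: 49.8
```

Run:
```python
from meas import *
s=manip.observe();print(s['force'],s['torque'],s['tool_pos'],s['joints'],tool()[1].as_matrix()[:2,:2])
C=avg('scene',2);T=camera('top');np.save('turned.npy',[T,C],allow_pickle=True);c=C['image']
for q,im,b in(('S',C,(300,170,50,40)),('T',T,(300,180,40,40))):
    try: print(q,blob(im,(0,150,100),(6,255,255),b)[1:])
    except Exception as e: print(q,'none')
```

```text
[-0.03818483  3.50837447 -1.3267098 ] [ 0.86182826  0.30047083 -0.09309906] [ 0.49907824 -0.04074814  0.17461092] [-2.29912358e-01  2.84667012e-01 -4.06159915e-01  8.80989420e-01
  1.51557258e-03 -1.94473114e+00] [[ 0.14352374 -0.98964666]
 [-0.98964527 -0.14352465]]
S (array([332.09090909, 194.36363636]), array([329, 192,   7,   5,  22], dtype=int32))
T none
```

Run:
```python
from meas import *
T,C=np.load('turned.npy',allow_pickle=True)
for a in (0.06,1.2,1.4,1.55,1.7): print(a,proj(C,[.5003+.03*np.cos(a),-.041+.03*np.sin(a),.104])[0]+[1,.3])
T0,S0=np.load('TS.npy',allow_pickle=True);print(blob(S0,(0,150,100),(6,255,255),(300,170,50,40))[1:])
```

```text
0.06 [320.10000049 193.65854276]
1.2 [330.03955197 195.57436307]
1.4 [331.83397725 195.15386845]
1.55 [333.06315485 194.70002846]
1.7 [334.16053269 194.13961783]
(array([318.42857143, 193.42857143]), array([317, 192,   3,   4,   7], dtype=int32))
```

{"op": "servo_tool", "data": {
  "increments": [
    [0,0,0,0,0,0.08,0.02],
    [0,0,-0.004,0,0,0.08,0.02],
    [0,0,-0.01,0,0,0.08,0.02],
    [0,0,-0.025,0,0,0.08,0.02],
    [0,0,-0.05,0,0,0.08,0.02],
    [0,0,-0.06,0,0,0.08,0.02],
    [0,0,-0.06,0,0,0.08,0.02],
    [0,0,-0.06,0,0,0.08,0.02]
  ]
}}

```text
time: 8.8
tool_pos: [0.4994, -0.0416, 0.2345]
tool_rot: [0.729, -0.684, 0.0, 0.0]
force: [-0.3, 0.7, -1.6]
width: 0.346
grasp_force: 49.6
```

```bash
python3 go.py .460 .3245 .235 1.449
python3 - <<'E'
from meas import *
C=avg('scene',3);np.save('out.npy',[C],allow_pickle=True)
print(blob(C,(0,150,100),(6,255,255),(300,170,50,40))[1:])
# holder slot from the free view of holder in scene
L=np.load('lift.npy',allow_pickle=True)[0]
q,c,st=blob(L,(80,10,60),(120,90,200),(395,240,50,50)); print(c,st)
x,y=290,150
save(np.hstack([cv2.resize(C['image'][y:y+60,x:x+60],(400,400),interpolation=cv2.INTER_CUBIC),cv2.resize(C['image'][245:305,390:450],(400,400),interpolation=cv2.INTER_CUBIC)]),'out.png')
E
```

```text
shift [-0.3678  0.0161 -0.0006] rot [-2.000e-04 -1.000e-04  1.756e+00] pos [ 0.49943254 -0.0415757   0.23446105]
(array([332.09090909, 194.36363636]), array([329, 192,   7,   5,  22], dtype=int32))
[419.89931741 270.52559727] [403 256  32  33 586]
```

View pics/out.png

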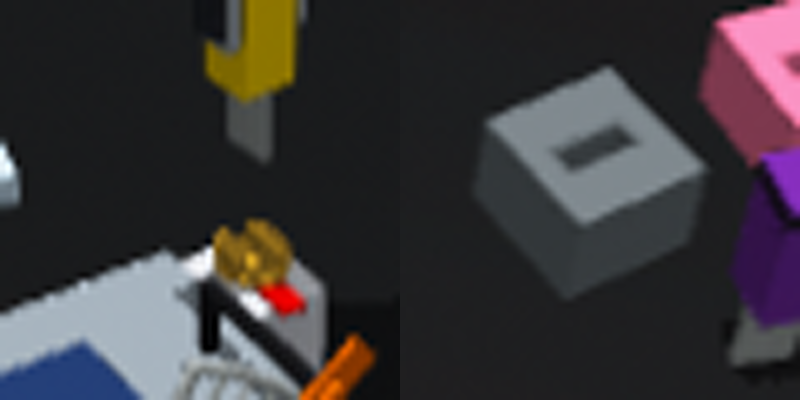

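The tongue now points along the chamber's front (red at crop 283,298), clear of the lid. The grey block is unobstructed, with its slot centre at crop (595,147). I'll check the slot in the top view and carry the key back.

{"op": "servo_tool", "data": {
  "increments": [
    [-0.01,0.001,-0.01,0,0,0.14,0.02],
    [-0.04,0.002,-0.01,0,0,0.29,0.02],
    [-0.08,0.004,-0.01,0,0,0.44,0.02],
    [-0.12,0.005,-0.01,0,0,0.59,0.02],
    [-0.16,0.007,-0.01,0,0,0.74,0.02],
    [-0.2,0.009,-0.01,0,0,0.89,0.02],
    [-0.24,0.01,-0.01,0,0,1.04,0.02],
    [-0.28,0.012,-0.01,0,0,1.19,0.02],
    [-0.32,0.014,-0.01,0,0,1.34,0.02],
    [-0.35,0.0155,-0.01,0,0,1.49,0.02],
    [-0.3678,0.0161,0,0,0,1.64,0.02],
    [-0.3678,0.0161,0,0,0,1.756,0.02]
  ]
}}

```text
time: 10.15
tool_pos: [0.4586, 0.3265, 0.2325]
tool_rot: [0.049, 0.999, -0.001, -0.001]
force: [-0.7, -0.5, -1.5]
width: 0.346
grasp_force: 49.5
```

{"op": "servo_tool", "data": {
  "increments": [
    [0,0,0,0,0,0,0.02],
    [0,0,0,0,0,0,0.02],
    [0,0,0,0,0,0,0.02]
  ]
}}

```text
time: 10.45
tool_pos: [0.4602, 0.3241, 0.2347]
tool_rot: [0.047, 0.999, -0.0, -0.0]
force: [-0.1, -0.7, -2.0]
width: 0.349
grasp_force: 49.5
```

```bash
python3 go.py .4605 .3245 .12 1.449
python3 - <<'E'
from meas import *
T,_=np.load('turned.npy',allow_pickle=True);C=np.load('out.npy',allow_pickle=True)[0]
g=cv2.cvtColor(T['image'],cv2.COLOR_RGB2GRAY)
q,c,st=blob(T,(80,0,90),(130,90,255),(195,200,45,45)); pts=np.array([onz(T,p,.046)[:2] for p in q]);print('T',c,st,cv2.minAreaRect((pts*1000).astype(np.float32)))
print(g[205:232:1,203:231:1])
print('S top centre',onz(C,(419-1,266.4-.3),.046))
L=np.load('lift.npy',allow_pickle=True)[0]; N=camera('scene');p,Rt=tool();xa=Rt.apply([1,0,0]);o=p-[0,0,.063]
for nm,c in(('lift',L),('now',N)):
    h=cv2.cvtColor(c['image'],cv2.COLOR_RGB2HSV);m=cv2.inRange(h,(22,150,60),(34,255,255));m[:,:395]=0;m[:,460:]=0
    M=cv2.moments(m,True);print(nm,M['m00'],M['m10']/M['m00'],M['m01']/M['m00'])
print(proj(N,p),p)
E
```

```text
shift [-0.0002  0.0005  0.1147] rot [-0.0002 -0.0002  0.0285] pos [0.46024048 0.32406753 0.23465457]
T [215.31343284 218.86940299] [206 209  20  21 268] ((460.75006103515625, 324.47332763671875), (65.47785186767578, 66.05622863769531), 81.13265991210938)
[[ 45  45  40  43  41  40  42  41  45  39  39  38  42  43  43  42  44  40
   43  47  40  44  45  38  44  41  44  41]
 [ 40  43  45  41  44  42  39  38  43  42  40  42  44  38  39  39  43  41
   45  40  44  39  43  47  42  40  37  43]
 [ 41  42  43  38  40  37  45  40  42  35  43  44  40  44  45  42  39  44
   38  45  39  41  44  47  42  40  45  44]
 [ 40  41  41  45  36  34  34  31  27  32  35  37  35  37  35  37  43  42
   39  42  39  42  37  42  46  40  46  36]
 [ 44  42  43  43  35  81 105 102  89  74  57  49  39  30  29  28  28  35
   36  36  38  40  37  44  44  45  41  43]
 [ 40  44  40  36  32 111 151 147 140 134 135 130 127 127 110  98 100  83
   55  46  32  28  31  37  38  39  45  40]
 [ 43  45  44  43  28 118 158 152 148 153 150 153 151 156 146 146 146 140
  130 130 128 132 114  62  39  39  41  47]
 [ 40  43  41  35  35 123 
[... 1823 characters left out ...]
6  44  41  47  42  41]
 [ 44  35  37  36  33  37  39  43  56  66  66  84  91  96 102 104 121 135
  141 163 112  56  49  33  36  43  41  43]
 [ 40  43  43  36  41  36  33  33  32  35  23  21  24  33  37  35  50  70
   74  91  75  50  46  41  45  40  42  44]
 [ 42  38  45  43  38  45  39  43  32  43  41  37  30  30  37  37  33  26
   27  24  29  35  32  41  44  41  40  41]
 [ 37  41  42  43  37  43  41  42  38  40  37  47  43  47  40  41  44  38
   33  42  37  37  39  41  41  33  43  42]]
S top centre [0.46032429 0.32461822 0.046     ]
lift 301.0 428.35880398671094 211.65116279069767
now 309.0 428.3915857605178 211.58252427184465
[[428.97924636 213.36078313]] [0.46034798 0.32405881 0.23481506]
```

{"op": "servo_tool", "data": {
  "increments": [
    [-0.0015,0.0005,0.03,0,0,0.06,0.02],
    [-0.0015,0.0005,0.07,0,0,0.06,0.02],
    [-0.0015,0.0005,0.095,0,0,0.06,0.02],
    [-0.0015,0.0005,0.11,0,0,0.06,0.02],
    [-0.0015,0.0005,0.12,0,0,0.06,0.02],
    [-0.0015,0.0005,0.13,0,0,0.06,0.02],
    [-0.0015,0.0005,0.135,0,0,0.06,0.02],
    [-0.0015,0.0005,0.135,0,0,0.06,0.02]
  ]
}}

```text
time: 11.3
tool_pos: [0.4616, 0.3248, 0.0996]
tool_rot: [0.077, 0.997, -0.0, -0.0]
force: [0.2, -0.4, -1.8]
width: 0.344
grasp_force: 49.5
```

{"op": "servo_tool", "data": {
  "increments": [
    [0,0,0.01,0,0,0,0.02],
    [0,0,0.02,0,0,0,0.02],
    [0,0,0.025,0,0,0,0.02],
    [0,0,0.0275,0,0,0,0.02],
    [0,0,0.0275,0,0,0,0.02],
    [0,0,0.0275,0,0,0,0.02]
  ]
}}

```text
time: 11.9
tool_pos: [0.4618, 0.325, 0.0724]
tool_rot: [0.077, 0.997, 0.0, 0.0]
force: [-0.2, 0.2, -1.2]
width: 0.344
grasp_force: 49.6
```

{"op": "servo_tool", "data": {
  "increments": [
    [0,0,0,0,0,0,0.035],
    [0,0,0,0,0,0,0.045],
    [0,0,0,0,0,0,0.055],
    [0,0,0,0,0,0,0.055],
    [0,0,0,0,0,0,0.055],
    [0,0,-0.02,0,0,0,0.055],
    [0,0,-0.05,0,0,0,0.055],
    [0,0,-0.09,0,0,0,0.055],
    [0,0,-0.13,0,0,0,0.055],
    [0,0,-0.16,0,0,0,0.055],
    [0,0,-0.16,0,0,0,0.055]
  ]
}}

```text
time: 13.0
tool_pos: [0.4641, 0.3263, 0.2373]
tool_rot: [0.077, 0.997, 0.002, 0.004]
force: [0.2, 0.6, 0.1]
width: 0.641
grasp_force: 0.0
```

Run:
```python
from meas import *
p,Rt=tool();print(p,Rt.as_quat())
C=camera('scene');S0=np.load('scene0.npy',allow_pickle=True).item()
for c in(S0,C):
    h=hsv(c);m=cv2.inRange(h,(22,150,60),(34,255,255));m[:,:395]=0;m[:,460:]=0
    x,y,w,hh=cv2.boundingRect(m);M=cv2.moments(m,True);print((x,y,w,hh),M['m10']/M['m00'],M['m01']/M['m00'])
```

```text
[0.46414691 0.3262505  0.23726896] [0.07714985 0.99701007 0.00229392 0.00368283]
(412, 243, 19, 28) 420.96067415730334 256.814606741573
(412, 244, 19, 28) 420.75280898876406 257.28932584269666
```

The key is back in its block, upright and released (blob within 0.5 px of its first place). Next is the handle; first to above it at z 0.29.

```bash
python3 go.py .5515 .0315 .29 -.054
```

```text
shift [-0.1329 -0.2769 -0.0556] rot [5.4000e-03 1.1000e-03 1.4703e+00] pos [0.46303078 0.32567527 0.23468887]
```

{"op": "servo_tool", "data": {
  "increments": [
    [0,0,-0.035,0,0,0.12,0.055],
    [0,-0.02,-0.055,0,0,0.25,0.055],
    [-0.015,-0.06,-0.055,0,0,0.38,0.055],
    [-0.03,-0.1,-0.055,0,0,0.51,0.055],
    [-0.05,-0.14,-0.055,0,0,0.64,0.055],
    [-0.07,-0.18,-0.055,0,0,0.77,0.055],
    [-0.095,-0.215,-0.055,0,0,0.9,0.055],
    [-0.115,-0.245,-0.055,0,0,1.04,0.055],
    [-0.13,-0.27,-0.055,0,0,1.18,0.055],
    [-0.133,-0.277,-0.055,0,0,1.32,0.055],
    [-0.133,-0.277,-0.055,0,0,1.47,0.055],
    [-0.133,-0.277,-0.055,0,0,1.47,0.055]
  ]
}}

```text
time: 14.25
tool_pos: [0.5498, 0.0302, 0.2855]
tool_rot: [0.726, 0.688, -0.001, -0.001]
force: [-0.3, 0.2, 1.0]
width: 0.644
grasp_force: 0.0
```

{"op": "servo_tool", "data": {
  "increments": [
    [0,0,0,0,0,0,0.055],
    [0,0,0,0,0,0,0.055],
    [0,0,0,0,0,0,0.055]
  ]
}}

```text
time: 14.55
tool_pos: [0.5503, 0.0311, 0.2871]
tool_rot: [0.725, 0.689, -0.0, -0.0]
force: [-0.0, 0.1, -0.5]
width: 0.642
grasp_force: 0.0
```

```bash
python3 go.py .5515 .0315 .121 -.054; python3 -c "
from rig import manip
print(manip.observe()['joints'])"
```

```text
shift [0.0004 0.0013 0.1661] rot [-0.0003  0.      0.0022] pos [0.55026558 0.03112951 0.28706249]
[-7.74163671e-02  2.98663132e-01 -8.76864549e-02  1.18478679e+00
 -2.20723125e-05  1.54521453e+00]
```

{"op": "servo_tool", "data": {
  "increments": [
    [0,0.0013,0.04,0,0,0,0.045],
    [0,0.0013,0.08,0,0,0,0.045],
    [0,0.0013,0.12,0,0,0,0.045],
    [0,0.0013,0.145,0,0,0,0.045],
    [0,0.0013,0.16,0,0,0,0.045],
    [0,0.0013,0.166,0,0,0,0.045],
    [0,0.0013,0.166,0,0,0,0.045],
    [0,0.0013,0.166,0,0,0,0.045]
  ]
}}

```text
time: 15.35
tool_pos: [0.5525, 0.0308, 0.1222]
tool_rot: [0.726, 0.688, 0.001, 0.001]
force: [0.8, -0.1, 1.3]
width: 0.525
grasp_force: 0.0
```

{"op": "servo_tool", "data": {
  "increments": [
    [0,0,0,0,0,0,0.03],
    [0,0,0,0,0,0,0.02],
    [0,0,0,0,0,0,0.015],
    [0,0,0,0,0,0,0.01],
    [0,0,0,0,0,0,0.005],
    [0,0,0,0,0,0,0.004],
    [0,0,0,0,0,0,0.004],
    [0,0,0,0,0,0,0.004]
  ],
  "force": 40
}}

```text
time: 16.15
tool_pos: [0.5502, 0.0308, 0.1212]
tool_rot: [0.726, 0.688, -0.001, -0.001]
force: [-5.8, 0.3, 4.1]
width: 0.099
grasp_force: 39.0
```

{"op": "servo_tool", "data": {
  "increments": [
    [0,-0.001,0,0,0,0,0.004],
    [0,0.0,-0.005,0,0,0,0.004],
    [0,0.001,-0.01,0,0,0,0.004],
    [0,0.0035,-0.0163,0,0,0,0.004],
    [0,0.006,-0.024,0,0,0,0.004],
    [0,0.01,-0.032,0,0,0,0.004],
    [0,0.01,-0.032,0,0,0,0.004]
  ],
  "force": 60
}}

```text
time: 16.85
tool_pos: [0.5614, 0.0302, 0.1542]
tool_rot: [0.726, 0.688, -0.0, -0.0]
force: [-4.3, 0.3, -4.7]
width: 0.092
grasp_force: 58.7
```

{"op": "servo_tool", "data": {
  "increments": [
    [0,0.004,-0.0076,0,0,0,0.004],
    [0,0.0077,-0.015,0,0,0,0.004],
    [0,0.0122,-0.022,0,0,0,0.004],
    [0,0.017,-0.029,0,0,0,0.004],
    [0,0.022,-0.0358,0,0,0,0.004],
    [0,0.0275,-0.0422,0,0,0,0.004],
    [0,0.0335,-0.0483,0,0,0,0.004],
    [0,0.0335,-0.0483,0,0,0,0.004],
    [0,0.0335,-0.0483,0,0,0,0.004]
  ]
}}

```text
time: 17.75
tool_pos: [0.5934, 0.0284, 0.2022]
tool_rot: [0.726, 0.688, -0.001, -0.001]
force: [-10.1, 0.0, -0.2]
width: 0.09
grasp_force: 58.8
```

Run:
```python
from meas import *
s=manip.observe();print(s['tool_pos'],s['force'],s['width'],s['grasp_force'])
C=avg('scene',4);np.save('lid.npy',[C],allow_pickle=True)
save(cv2.resize(C['image'][180:240,290:370],(800,600),interpolation=cv2.INTER_CUBIC),'lid.png')
```

```text
[0.59342069 0.02840789 0.20216607] [-10.05707107   0.01917216  -0.19356555] 0.09022974875021658 58.78665268421173
```

View pics/lid.png

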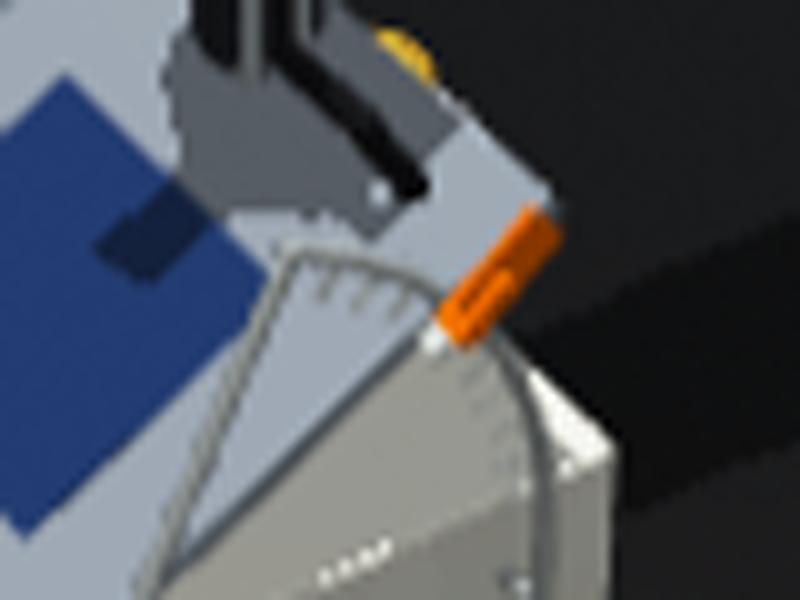

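The picture shows the lid raised. The white pointer at crop (433,338) is near the inner end of the orange flag (crop 450–550, 215–340), and the lid edge runs from (170,580) to (420,340). I'll quantify both angles in the same image.

```bash
cat > ang.py <<'E'
from meas import *
import sys
th=-np.radians(3.1);ex=np.array([np.cos(th),np.sin(th)]);ey=np.array([-ex[1],ex[0]])
def pl(c,uv,yy,H=.713,ym=.0463,bias=(1,.3)):
    o,d=ray(c,np.array(uv)-bias); t=(yy+ym-o[:2]@ey)/(d[:2]@ey); P=o+d*t; X=H-P[:2]@ex; Z=P[2]-.095
    return np.arctan2(Z,X),np.hypot(X,Z),X,Z
def flag(c,box=(325,195,30,30)):
    q,ce,st=blob(c,(3,150,60),(16,255,255),box); return q,ce,st
if __name__=='__main__':
    T,S=np.load('TS.npy',allow_pickle=True);C=np.load('lid.npy',allow_pickle=True)[0]
    for n,c in(('before',S),('now',C)):
        q,ce,st=flag(c);print(n,'flag',ce,st)
        for b in((0,0),(1,.3)): print('  centre ang,r',np.round(pl(c,ce,.126,bias=b),4))
        XZ=np.array([pl(c,p,.126)[2:] for p in q]); d=cv2.fitLine(XZ.astype(np.float32),cv2.DIST_L2,0,.001,.001).ravel(); print('  axis dir',np.arctan(d[1]/d[0]))
    g=C['image'][205:225,328:345]; print(g.min(2))
    # lid top +y edge (crop px /10 + offset): dark edge face between lid top and case wall
    im=cv2.cvtColor(C['image'],cv2.COLOR_RGB2GRAY).astype(float); E=[]
    for u in range(310,329):
        v0=238-(u-307)*24/25.; a=int(v0-5); col=im[a:a+10,u]; k=col.argmin(); E.append((u,a+k)); 
    XZ=np.array([pl(C,p,.100)[2:] for p in E]); d=cv2.fitLine(XZ.astype(np.float32),cv2.DIST_HUBER,0,.001,.001).ravel(); print('edge',E[0],E[-1],'dir',np.arctan(d[1]/d[0]),[np.round(pl(C,E[i],.1)[:2],3) for i in(0,9,18)])
    print('ptr',[np.round(pl(C,(332.8,213.3),y),4) for y in(.1,.105,.11)])
E
python3 ang.py
```

```text
before flag [339.45348837 206.95348837] [334 200  12  15  86]
  centre ang,r [0.6842 0.1644 0.1274 0.1039]
  centre ang,r [0.7087 0.1635 0.1241 0.1064]
  axis dir 0.81976557
now flag [339.48       207.33333333] [334 201  12  14  75]
  centre ang,r [0.6773 0.1636 0.1275 0.1025]
  centre ang,r [0.7019 0.1627 0.1242 0.105 ]
  axis dir 0.7169058
[[160 160 151 159 159 159 159 159 159 159 131   1   0   0   0   0   5]
 [133 146 150 157 155 159 159 159 159 132  37   0   0   0   0   0  22]
 [ 99 104 115 128 145 156 158 159 130  37   0   0   0   0   0  20  26]
 [137 133 109  93 109 133 151 127  33   0   0   0   0   0  16  26  27]
 [159 154 124 127 101  94 108  27   0   0   0   0   0   5  27  26  26]
 [159 138 133 155 142  94  20   0   0   0   0   0   5  24  26  26  26]
 [151 134 152 158 144  80   0   0   0   0   0   0  24  26  27  26  26]
 [154 151 158 140 129 175  27   0   0   0   0  46  27  26  26  27  20]
 [159 160 127 112 187 228 174   0   0   0  40  77  56  19  20  20  15]
 [163 123  86  96 195 224 170 100  48  77  90  82  91  48  14  14  14]
 [126  81  86 129 160 165 130 138 119 129 125 
[... 223 characters left out ...]
2  91 218 219]
 [143 143 143 143 143 143 143 143 141 143 144 140 139  99  81 162 240]
 [144 144 144 144 144 144 144 144 144 136 140 142 144 131  77 115 212]
 [145 145 145 144 144 144 145 144 145 139 142 144 145 141  93  84 181]
 [144 145 145 144 145 144 144 145 145 145 145 145 138 134 105  79 153]
 [145 145 144 144 145 144 144 145 145 144 144 137 140 140 118  77 108]
 [145 145 144 144 144 145 145 145 145 145 145 140 145 144 138  77  87]]
edge (310, np.int64(234)) (328, np.int64(216)) dir 0.5623625 [array([0.54 , 0.055]), array([0.549, 0.09 ]), array([0.553, 0.124])]
ptr [array([0.5073, 0.1389, 0.1214, 0.0675]), array([0.5522, 0.1385, 0.1179, 0.0726]), array([0.5972, 0.1383, 0.1144, 0.0778])]
```

{"op": "servo_tool", "data": {
  "increments": [
    [0,0.002,-0.003,0,0,0,0.004],
    [0,0.005,-0.006,0,0,0,0.004],
    [0,0.0085,-0.009,0,0,0,0.004],
    [0,0.012,-0.012,0,0,0,0.004],
    [0,0.015,-0.0145,0,0,0,0.004],
    [0,0.0165,-0.016,0,0,0,0.004],
    [0,0.0165,-0.016,0,0,0,0.004],
    [0,0.0165,-0.016,0,0,0,0.004]
  ]
}}

```text
time: 18.75
tool_pos: [0.6101, 0.0275, 0.2178]
tool_rot: [0.726, 0.688, -0.001, -0.001]
force: [-8.3, -0.1, -2.1]
width: 0.086
grasp_force: 58.6
```

```bash
cat > ang2.py <<'E'
from ang import *
C=avg('scene',5);np.save('lid2.npy',[C],allow_pickle=True)
s=manip.observe();p=s['tool_pos'];print(p,s['force'],s['width'],'kin', np.arctan2(p[2]+.0138-.095,.7127-p[:2]@ex)-.2378, 'r',np.hypot(p[2]+.0138-.095,.7127-p[:2]@ex))
q,ce,st=flag(C);print('flag ctr',ce,st,np.round(pl(C,ce,.126),4))
im=C['image'].astype(float); b=im[...,0]-im[...,2]  # orange: R-B large
def line(P,y,n):
    XZ=np.array([pl(C,t,y)[2:] for t in P]).astype(np.float32); d=cv2.fitLine(XZ,cv2.DIST_HUBER,0,.001,.001).ravel(); print(n,'dir',round(float(np.arctan(d[1]/d[0])),4),'first/last',np.round(P[0],1),np.round(P[-1],1))
def sub(v,th):
    i=np.argmax(v>th); return i-1+(th-v[i-1])/(v[i]-v[i-1])
Lp=[];Rp=[]
for r in range(204,211):
    row=b[r]; Lp.append((328+sub(row[328:350],90),r))
for r in range(205,212): Rp.append((352-sub(b[r][352:328:-1],60),r))
line(Lp,.120,'flag left');line(Rp,.132,'flag right')
g=cv2.cvtColor(C['image'],cv2.COLOR_RGB2GRAY).astype(float)
save(cv2.resize(C['image'][180:240,290:370],(800,600),interpolation=cv2.INTER_CUBIC),'lid2.png')
E
python3 ang2.py
```

```text
[0.6100357  0.02749287 0.21774778] [-7.9627149e+00 -2.9647851e-03 -2.1473665e+00] 0.091250625944254 kin 0.6772684520633581 r 0.17227736468145166
flag ctr [339.6097561  206.86585366] [334 200  12  15  82] [0.7071 0.1639 0.1246 0.1065]
flag left dir 0.6624 first/last [338.6 204. ] [333.4 210. ]
flag right dir 0.7408 first/last [344.5 205. ] [339.6 211. ]
```

View pics/lid2.png

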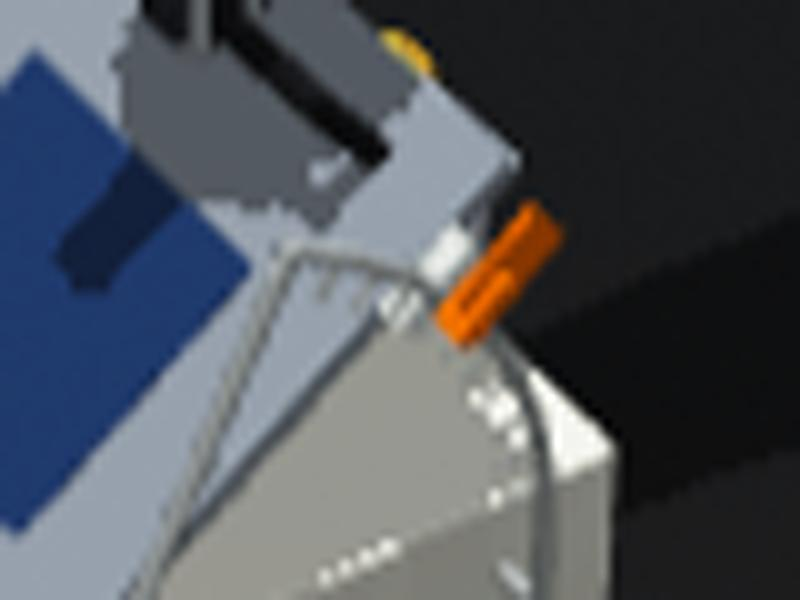

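Run:
```python
from ang import *
for n,f in(('555','lid.npy'),('677','lid2.npy')):
    C=np.load(f,allow_pickle=True)[0];g=cv2.cvtColor(C['image'],cv2.COLOR_RGB2GRAY).astype(float);E=[]
    s=(238,307,24/25.) if n=='555' else (237,306,25/21.5)
    for u in range(309,326):
        v0=s[0]-(u-s[1])*s[2]; a=int(v0-5); col=g[a:a+11,u]; w=np.clip(130-col,0,None); E.append((u,a+(w*np.arange(11)).sum()/w.sum()))
    XZ=np.array([pl(C,p,.100)[2:] for p in E]).astype(np.float32); d=cv2.fitLine(XZ,cv2.DIST_HUBER,0,.001,.001).ravel(); 
    nrm=np.array([-d[1],d[0]]);print(n,'edge dir',np.arctan(d[1]/d[0]),'offset from hinge',XZ.mean(0)@nrm*1e3)
    a=np.arctan(d[1]/d[0]) 
c=np.load('lid2.npy',allow_pickle=True)[0]
an,r,X,Z=pl(c,(341.2,195.5),.1);print('corner',an,r,'-> lid', an-np.arctan2(5,190))
C0=np.load('lid.npy',allow_pickle=True)[0];an,r,X,Z=pl(C0,(345.0,198.5),.1);print('corner@.555',an,r,an-np.arctan2(5,190))
hs=hsv(c);print(hs[201:214,326:340,2]);print(hs[201:214,326:340,1])
```

```text
555 edge dir 0.5444505 offset from hinge -0.31848252
677 edge dir 0.654334 offset from hinge 2.4057143
corner 0.6722265862313443 0.18874973644138557 -> lid 0.6459168689784222
corner@.555 0.5638739355156211 0.19026064248607752 0.537564218262699
[[174 173 173 174 173 174 174 173 173 148  91  91  87  28]
 [173 173 173 173 173 173 173 173 169 173  89 111  79  28]
 [173 173 173 174 174 173 174 174 212 223 176 121  70  28]
 [173 173 173 173 173 174 168 187 231 231 211 132  71 158]
 [156 167 170 174 164 172 184 222 231 231 181 130 135 197]
 [110 125 139 155 158 157 208 232 231 195 137 166 203 162]
 [136 103 104 108 120 126 177 215 194 137 167 211 178 197]
 [148 134 154 143 127  97 113 158 153 149 227 193 175 235]
 [149 165 178 199 137 177 111  97 122 222 208 152 230 209]
 [158 149 216 172 165 196 123  88 219 238 159 219 226 149]
 [146 105 176 165 201 150 127 164 240 238 220 230 169 117]
 [107  90 114 178 169 124 131 165 230 239 243 175 153  78]
 [ 84 117 140 162 144 135 139 149 185 232 203 132 123  80]]
[[ 34  32  32  34  32  32  34  32  32  34  36  34  21  18]
 [ 32  32  32  32  32  32  32  32  26  10  32  18  13  18]
 [ 32  32  32  34  32  32  34  26   6   6   7  13  15   9]
 [ 28  32  32  32  31  34  33  10   2   2   6   8  11 247]
 [ 18  17  23  29  30  33  12   6   2   2   7  10 161 255]
 [  9   8  15  18  16  19   7   3   2   8   9 123 255 255]
 [ 24   7  15   9   9   8   7   6   7   9 124 233 255 255]
 [ 19  17  31  12  10  11   9   8  10 103 240 255 255 255]
 [ 10  29  19   8   9   9   7  11  29 233 255 255 255 255]
 [ 21  34   6   9   8   8   8  12 232 255 255 255 255 255]
 [ 31  36   7   6   6   7   8 145 255 255 255 255 255 255]
 [ 33  37   9   9   8   6  10  80 255 255 255 255 255 105]
 [ 36   9  15  14  12   9   9  14 103 255 255 255 172  10]]
```

{"op": "servo_tool", "data": {
  "increments": [
    [0,0.002,-0.002,0,0,0,0.004],
    [0,0.0045,-0.004,0,0,0,0.004],
    [0,0.0066,-0.0055,0,0,0,0.004],
    [0,0.0066,-0.0055,0,0,0,0.004],
    [0,0.0066,-0.0055,0,0,0,0.004]
  ]
}}

```text
time: 19.5
tool_pos: [0.6174, 0.0271, 0.2237]
tool_rot: [0.726, 0.688, -0.001, -0.001]
force: [-7.8, 0.6, -2.5]
width: 0.089
grasp_force: 58.7
```

```bash
python3 ang2.py
python3 - <<'E'
from ang import *
C0=np.load('lid2.npy',allow_pickle=True)[0]
c=C0;g=cv2.cvtColor(c['image'],cv2.COLOR_RGB2GRAY).astype(float);E=[]
for u in range(309,325):
    v0=236-(u-306)*1.27; a=int(v0-5); col=g[a:a+11,u]; w=np.clip(130-col,0,None); E.append((u,a+(w*np.arange(11)).sum()/w.sum()))
print([(u,round(v,1)) for u,v in E][::4])
XZ=np.array([pl(c,p,.100)[2:] for p in E]).astype(np.float32); d=cv2.fitLine(XZ,cv2.DIST_HUBER,0,.001,.001).ravel();print('edge dir',np.arctan(d[1]/d[0]))
T=avg('top',3); im=T['image']
q,ce,st=blob(c,(0,0,205),(180,14,255),(324,192,16,18)); print('ptr',ce,st,[np.round(pl(c,ce,y),3) for y in(.105,.11,.115)])
# sanity: blue window corner edges on the lid
q,ce,st=blob(c,(100,80,60),(125,255,220),(270,170,60,75)); print('blue',ce,st)
save(cv2.resize(im[135:215,250:340],(720,640))[:600],'t2.png')
E
```

```text
[0.61736014 0.02709844 0.22367772] [-6.4172106  -0.14892053 -2.03644094] 0.08667949756398469 kin 0.7318762392836123 r 0.17276253500777572
flag ctr [339.6097561  206.86585366] [334 200  12  15  82] [0.7071 0.1639 0.1246 0.1065]
flag left dir 0.6608 first/last [338.6 204. ] [333.4 210. ]
flag right dir 0.7399 first/last [344.5 205. ] [339.6 211. ]
[(309, np.float64(230.4)), (313, np.float64(226.1)), (317, np.float64(221.2)), (321, np.float64(216.6))]
edge dir 0.6823931
ptr [332.5        203.83333333] [331 202   4   5  12] [array([0.74 , 0.158, 0.116, 0.106]), array([0.778, 0.158, 0.113, 0.111]), array([0.815, 0.159, 0.109, 0.116])]
blue [291.17034068 208.7244489 ] [271 184  43  50 998]
```

View pics/lid2.png

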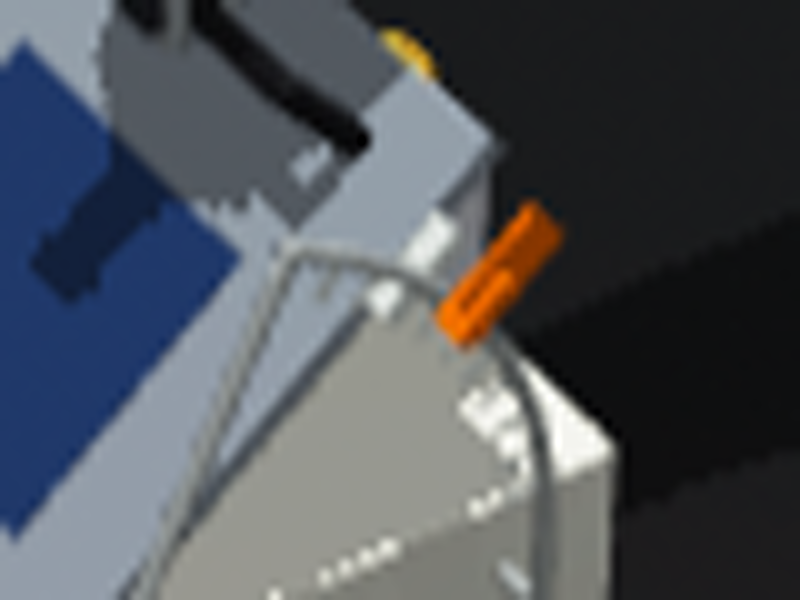

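Run:
```python
from ang import *
c=np.load('lid2.npy',allow_pickle=True)[0];b0=np.arctan2(5,190)
for uv in((338.7,194.3),(338.2,194.3),(338.7,195)): a,r,_,_=pl(c,uv,.1);print('corner lid',a-b0,r)
for y in(.1,.103,.106): print('ptr',np.round(pl(c,(330.6,206.3),y),3))
# +y top edge of lid by gradient: bright lid top -> darker edge face, rows 196-204
g=cv2.cvtColor(c['image'],cv2.COLOR_RGB2GRAY)
print(g[192:206,328:344])
print('predicted pixels for lid .70: corner / flag centre / ptr')
H=.713;ym=.0463
def W(a,r,y,h=0): 
    X=r*np.cos(a)-h*np.sin(a);Z=r*np.sin(a)+h*np.cos(a); return np.r_[ex*(H-X)+ey*(y+ym),.095+Z]
for a in(.66,.68,.70,.72): print(a,[np.round(proj(c,P)[0]+[1,.3],1).tolist() for P in(W(a,.19,.1,.005),W(a,.0,.1,.005),W(a,.1625,.126),W(a,.15,.103))])
```

```text
corner lid 0.7054158817802504 0.18725576523684248
corner lid 0.7140270950174762 0.18650718300319002
corner lid 0.6956630794173407 0.1857282059136001
ptr [0.698 0.149 0.114 0.095]
ptr [0.722 0.149 0.112 0.098]
ptr [0.746 0.149 0.11  0.101]
[[156 157 157 157 157 157 157 156 165 146  68  27  27  26  26  27]
 [157 156 156 157 157 157 157 157 156 166 140  52  27  27  26  26]
 [157 156 157 157 157 157 157 157 157 156 127  72  47  26  27  27]
 [157 157 157 157 157 156 156 157 157 134  85  68  41  26  27  26]
 [157 157 157 156 156 157 156 157 150  95  83  43  26  27  27  27]
 [157 157 156 157 157 157 157 156 109  76  83  27  27  27  26  27]
 [157 157 157 157 156 157 159 115  78  85  88  26  26  26  26  27]
 [157 157 157 156 157 161 122  77  89 107  92  26  27  27  26  27]
 [157 157 157 157 157 136  81  83 110 118  91  27  26  26  66  66]
 [156 157 157 156 160 198 136 107 118 117  90  26  27  45 121  76]
 [157 156 157 152 182 227 208 158 117 116  76  27  45 114 112  72]
 [157 157 158 179 216 227 228 163 118 116  66  27  93 112  79  72]
 [157 161 159 217 227 227 189 133 118 116  67  88 108  79  72  72]
 [160 158 188 227 228 202 133 119 117 117  94 108  87  72  72  72]]
predicted pixels for lid .70: corner / flag centre / ptr
0.66 [[341.0, 194.7], [294.2, 247.7], [340.7, 208.4], [332.7, 207.3]]
0.68 [[340.3, 194.2], [294.2, 247.8], [340.1, 207.9], [332.1, 206.9]]
0.7 [[339.6, 193.6], [294.2, 247.8], [339.5, 207.4], [331.5, 206.4]]
0.72 [[338.8, 193.1], [294.1, 247.8], [338.9, 207.0], [330.9, 206.0]]
```

In the latest image the lid's front corner and pointer give 0.70–0.72 rad (the noisier edge direction reads 0.68), and the flag centre gives 0.707. They agree within the measuring error, so I'm handing in while holding.

```bash
python3 -c "
from rig import manip,ticket
s=manip.observe();print(s['time'],s['tool_pos'],s['force'],s['grasp_force'],abs(s['dq']).max())
print(ticket.sign_off())"
```

```text
19.9 [0.6173857  0.02706902 0.22368599] [-7.21830292  0.90256499 -1.92853847] 58.694186210632324 0.003163615669514653
the job is handed in; nothing more can be done
None
```

The job is handed in at 19.9 s: the screw is turned about a quarter turn, its tongue is clear of the lid, the key is back in its block and released, and the gripper still holds the lid at about 0.71 rad against a flag measured at 0.707 rad (camera readings of the lid spread over about 0.68–0.72).

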